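# Unlatch the field kit case and bring the buffer bottle to the spill tray

## Task

Get the buffer bottle ready for the next test: swing the steel latch lever on the front of the shut grey kit case outward and down, well clear of the lid, and open the lid right back until it rests open by itself. Then lift the bottle out of its sloping rest in the case and stand it upright on the floor of the shallow steel tray where the two dropper bottles stand, setting it down gently (not dropping it). Do not knock over or shove the dropper bottles.

Things in the scene. Friction and masses are not known exactly. Their poses are not given: they have to be found in the camera images.
- kit_case_base: lower shell of the grey kit case, fixed; 185 mm deep (x) x 220 wide (y), rim at 100 mm, walls 6 mm. Origin: centre of its underside; x to the back (hinge side), y left, z up; the front face (x = -92.5 mm) looks to the robot. Shut, the case is 182 mm high, with a low carrying handle on top to 210 mm. Inside: the bottle on sloping foam, left; a fixed carton, right
- latch_lever (a joint): steel latch lever in the middle of the case front, hinged on a level pin; 0 = upright, hook over the lid's lip (latched); grows as its top swings out toward the robot and down, to 2.3 rad. Clear of the lip from about 0.5 rad; it stays where it is left
- latch_tab (a point): middle of the lever's finger tab, its free upper end: steel plate 30 mm wide (along the case's y), 5 mm thick, 42 mm long, leaning 19 degrees out from the case front; it ends 15 mm above this point. Latched, the point is 47 mm in front of the case front and 144 mm above the desk
- latch_pin (a point): axis of the lever's pin (along the case's y), 14 mm in front of the case front and 60 mm above the desk; the tab point is 90 mm from it
- case_lid (a joint): the lid, 82 mm high, hinged along the upper back edge of the base; 0 = shut, grows as its front rises, stop at 1.75 rad. Left alone it falls shut below about 0.95 rad and falls open to its stop above about 1.2 rad; lifting at the lip takes about 2 N
- lid_lip (a point): grip point on the lid's lift lip: flat lip 50 mm wide (along the case's y), 10 mm thick, jutting 32 mm out from the middle of the lid's front face at its lower edge; the point is in mid width and thickness, 20 mm out from the face. Above the lip the face rises 70 mm more. The latch hook lies over the lip while latched
- lid_hinge (a point): middle of the lid's hinge axis (along the case's y), on the upper back edge of the base, 100 mm above the desk; the lip point is 205 mm in front of it when shut
- buffer_bottle: white reagent bottle, body 64 mm across up to about 110 mm, then shoulder, neck and cap (31 mm across, top 20 mm); 164 mm tall, 0.3 to 0.5 kg. Origin: centre of its underside, z along its axis to the cap. It starts leaning 36 degrees, cap up and toward the robot (case -x), 45 mm left of the case's middle; foam supports it from below only; its sides (case +y, -y) are free above the rim
- spill_tray: shallow stainless tray on the desk, fixed, 230 mm (x, away from the robot) x 160 mm (y) x 14 mm high, wall 4 mm; its floor is 4 mm above the desk. Origin: centre of its underside, z up. The dropper bottles stand in its far part; the nearer two thirds are free
- dropper_a: small dropper bottle with a pointed cap, 25 mm across, 74 mm tall, standing in the far left of the tray. Origin: centre of its underside, z up
- dropper_b: small dropper bottle, 25 mm across, 74 mm tall, standing in the far right of the tray. Origin: centre of its underside, z up

How it is judged:
On the way, in this order (a step that is already met when the one before it is completed fails the run):
1. the latch lever is swung well clear of the lid (beyond 0.8 rad) while the lid is still shut (value of joint latch_lever above 0.8 rad and value of joint case_lid below 0.15 rad), for 0.1 s.
2. the lid is open right back (beyond 1.6 rad) (value of joint case_lid above 1.6 rad), for 0.2 s.
At the end, for the whole second after the job is handed in: The bottle stands upright (within 0.08 rad) and at rest on the tray's floor, its underside within 5 mm of the floor and wholly inside the tray's walls; the lid is open beyond 1.6 rad and the latch lever is beyond 0.8 rad (value of joint latch_lever above 0.8 rad and value of joint case_lid above 1.6 rad and x of buffer_bottle in the frame of spill_tray between -0.079 and 0.079 m and y of buffer_bottle in the frame of spill_tray between -0.044 and 0.044 m and z of buffer_bottle in the frame of spill_tray between 0 and 0.009 m and angle between buffer_bottle's own z axis and vertical below 0.08 rad and linear speed of buffer_bottle below 0.02 m/s); the robot touches nothing.
It fails at once if a dropper bottle is knocked over (tilt above 0.35 rad) or shoved more than 30 mm ((distance of dropper_a from where it was at the start of the episode above 0.03 m or angle between dropper_a's own z axis and vertical above 0.35 rad) or (distance of dropper_b from where it was at the start of the episode above 0.03 m or angle between dropper_b's own z axis and vertical above 0.35 rad)).
It fails at once if the bottle is dropped into the tray (faster than 0.5 m/s within 30 mm of the tray's floor) (z of buffer_bottle in the frame of spill_tray below 0.034 m and horizontal distance between buffer_bottle and spill_tray below 0.12 m and linear speed of buffer_bottle above 0.5 m/s).
It also fails if it takes over 66 s, if anything falls off the work surface, if the arm or the gripper's body presses on something with over 40 N, if the wrist force passes 120 N, or if a joint passes its speed limit or range.

## Robot

A 6-joint arm with a two-finger parallel gripper is mounted at the origin on a cart in front of the work surface, level with it; the furniture and walls round the work are solid. World frame = base frame: x ahead of the robot, y to its left, z up, the work surface at z = 0. Lengths are in m, angles in rad, forces in N, time in s.
With the tool pointing down it reaches from about 0.35 to 0.875 m from the base axis. Payload 15.5 kg.
Tool frame: the origin (TCP) lies between the finger pads; the fingertips stand 19 mm ahead of it and the grasp point (between the pads) is the TCP (arm.tips_ahead is the x of the fingertips in the tool frame, in m); x points along the fingers, y is the direction in which the jaws open and shut, and the axes are right-handed (so a half turn about x gives the same grasp; the last joint's range is limited). The gripper opens to 85 mm and grips with 20 to 120 N. Pads are 22 mm wide; open, the fingers measure 114 mm over their backs; the gripper's body (76 mm by 85 mm) begins 54 mm behind the grasp point. The pads swing forward as they close: fully open they stand 13 mm farther back than shut.
Start: joints at [1.204, 0.494, 1.345, -0, 1.302, -0.096], TCP at [0.168, 0.602, 0.25] pointing down, gripper open.
Joint ranges: [-2.91, 2.91], [-0.82, 2.16], [0.22, 2.67], [-1.22, 4.37], [0.12, 2.79], [-3.08, 3.08]. Speed limits (rad/s): [1.89, 1.89, 2.57, 3.01, 3.01, 3.01].

## Interface

Orientations are given as a rotation vector (axis times angle).
In Python, from rig import arm, viewer gives the robot as it stands.
- The arm moves only by the tool play_rows, never from a script. Its argument "steps" is text: rows parted by semicolons, each of 7 numbers parted by spaces: the turn, a rotation vector about the tool's x, y, z in units of 10 degrees (1.0 is 10 degrees), then the shift along the tool's x, y, z in mm, then the closure, from -1 (fully open) to 1 (shut), so that 0 is half open. In form: wx wy wz dx dy dz gripper; .... A call has 1 to 12 rows; each row is the pose to reach, as a shift and turn from the pose measured when the call began, along the tool's axes at that moment; what a row does not reach only later rows make up. A row lasts 1/8 s, in which the tool goes at most 62.5 mm and 10.7 degrees, less where a joint would pass 70% of its speed; a pose out of reach is approached as far as the arm can. A call with a gripper value outside its range is refused whole. The fingers move at their own pace and stop on an object; "newtons" is the grip in N (left out, the last holds). Time passes only in rows, so rows that repeat a pose let the fingers close. It gives the time, the measured TCP pose, the force and the opening at its end, in the units of the state.
- arm.get_state(): the state, without advancing time (a new reading comes with each control period).
- viewer.snapshot(name): name is "scene" or "top" or "wrist"; returns (picture, depth): 480x640x3 uint8, red, green, blue; 480x640 float32, m along the optical axis (not along the pixel's ray), 0 where there is no reading.
- viewer.get_calibration(name): a dict with "fx", "fy", "cx", "cy" (pixels), "D" ([k1, k2, p1, p2, k3] as OpenCV has them; the pictures are not rectified), "T" (4x4, takes a point from camera to world coordinates); the wrist camera has in their place "hand_eye" (4x4, takes a point from camera to tool coordinates, whose origin is the TCP and whose axes are the tool frame's). Camera axes: x right, y down, z forward; pixel columns grow to the right and rows downward; lengths in m; the calibration is good to about 2 mm. A picture is of the moment at which its call begins: read the wrist's pose just before it. get_calibration takes no time and is no camera call.
- arm.close_job(): hands the job in, once; it reports no verdict.
The state is a dict: "time": time; "joint_pos": joint angles; "qvel": joint speeds; "effort": joint torques, N m; "tcp_pos": TCP position; "ee_rot": TCP orientation; "ft_force": force on the tool from outside, world axes, zero at the start; "wrist_torque": the same for the moment, N m; "grip_width": finger opening in m.
Only numpy, scipy, OpenCV 4.12 (cv2) and the standard library are available. Lean on these libraries where they do the work, as an engineer would, in place of code of your own. Each camera call takes 0.05 s, during which the arm holds its last target.

## Working session

There is one attempt and no reset: what is moved stays moved. The work goes in short steps, Python scripts to look and compute and a tool call to move; the robot and the scene stay as the last step left them, time stands still between calls to the robot, and variables do not carry over. Pictures are saved under pics/ and viewed, and the job is handed in when it is done.

Besides the shell and the picture viewer there is one more tool, called after "Request:" as a command line: name --argument value ..., lists and objects as JSON in quotes. play_rows: Moves the arm, as the interface text tells. Its arguments: {"type":"object","properties":{"steps":{"type":"string"},"newtons":{"type":"number"}},"required":["steps"]}

```bash
ls; mkdir -p pics; python3 - <<'E'
from rig import arm, viewer
import cv2, numpy as np
print(arm.get_state())
for n in ["scene","top","wrist"]:
    c=viewer.get_calibration(n); print(n,c)
for n in ["scene","top"]:
    p,d=viewer.snapshot(n); np.save(f"pics/{n}_d0.npy",d); cv2.imwrite(f"pics/{n}_0.png",p[:,:,::-1])
E
```

```text
pics
{'time': 0.0, 'joint_pos': array([ 1.20349156e+00,  4.94149138e-01,  1.34613080e+00, -1.12015584e-05,
        1.30250397e+00, -9.54891361e-02]), 'qvel': array([0.00041797, 0.00070956, 0.00039254, 0.00044305, 0.00134871,
       0.00162063]), 'effort': array([-1.19136268e-03, -8.82165456e+01, -3.83864737e+01,  1.98193334e-05,
        9.85992956e-03,  2.70123610e-05]), 'tcp_pos': array([0.1676723 , 0.60173806, 0.24972152]), 'ee_rot': array([ 0.21245514,  1.56050795, -0.21428505]), 'ft_force': array([ 0.43032331, -0.9326147 , -0.4559785 ]), 'wrist_torque': array([-0.0083578 ,  0.00907041, -0.05054373]), 'grip_width': 0.08578864910545998}
scene {'fx': 579.5241599246617, 'fy': 579.5241599246617, 'cx': 318.63806489126944, 'cy': 242.6283568165117, 'D': array([0.03491717, 0.        , 0.        , 0.        , 0.        ]), 'T': array([[ 0.05756633,  0.58100439, -0.81186207,  1.42380496],
       [ 0.99833881, -0.03545332,  0.04541678, -0.05844951],
       [-0.00239586, -0.81312788, -0.58208015,  0.69575752],
       [ 0.        ,  0.        ,  0.        ,  1.        ]])}
top {'fx': 595.56398
[... 246 characters left out ...]
, -0.02967991, -0.00401479,  0.00369766],
       [ 0.0072358 , -0.1092286 , -0.99399032,  1.29244973],
       [ 0.        ,  0.        ,  0.        ,  1.        ]])}
wrist {'fx': 382.2123718743559, 'fy': 382.2123718743559, 'cx': 327.5136991368951, 'cy': 241.1428855325157, 'D': array([0.01490135, 0.        , 0.        , 0.        , 0.        ]), 'hand_eye': array([[-6.95171337e-04, -2.71480791e-01,  9.62443607e-01,
        -1.24570387e-01],
       [ 9.99999735e-01,  1.74901876e-05,  7.27231598e-04,
        -1.18071881e-03],
       [-2.14262729e-04,  9.62443858e-01,  2.71480707e-01,
        -6.91075518e-02],
       [ 0.00000000e+00,  0.00000000e+00,  0.00000000e+00,
         1.00000000e+00]])}
```

View pics/scene_0.png

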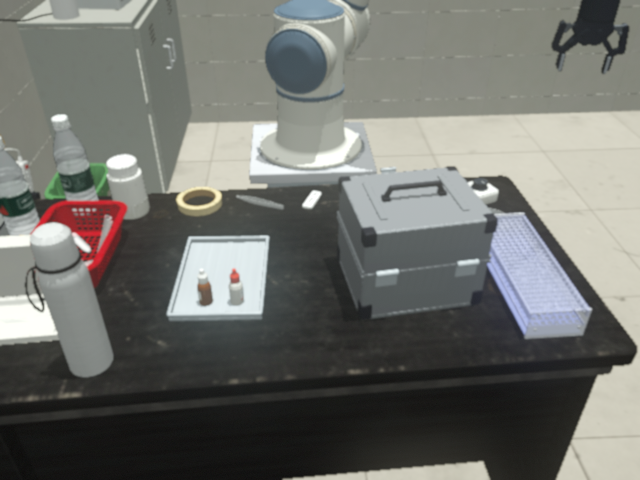

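View pics/top_0.png

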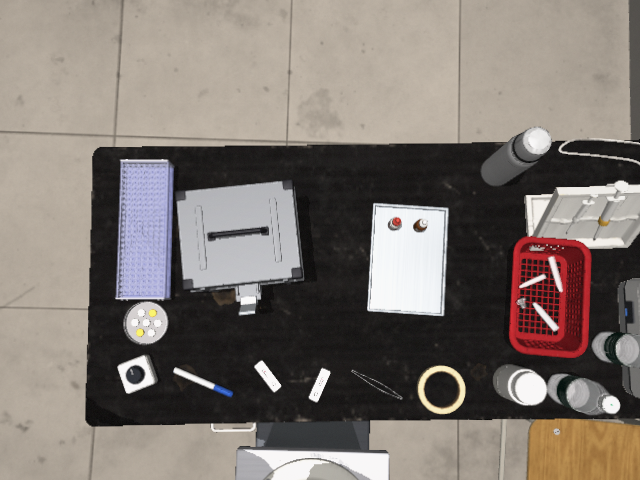

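Case at left of the top view (lid about x 180–300, y 180–290; latch at (248,298)), tray at (368–448, 205–315), droppers at (396,223) and (420,226). Measuring with depth.

```bash
cat > h.py <<'E'
import numpy as np, cv2
from scipy.spatial.transform import Rotation as R
def cloud(d,c,T=None):
    K=np.array([[c['fx'],0,c['cx']],[0,c['fy'],c['cy']],[0,0,1]])
    v,u=np.mgrid[0:480,0:640]
    p=cv2.undistortPoints(np.stack([u,v],-1).reshape(-1,1,2).astype(float),K,c['D']).reshape(480,640,2)
    P=np.concatenate([p*d[...,None],d[...,None]],-1)
    T=c['T'] if T is None else T
    return P@T[:3,:3].T+T[:3,3]
E
python3 - <<'E'
from rig import arm, viewer
from h import *
for n in ["top","scene"]:
    c=viewer.get_calibration(n); d=np.load(f"pics/{n}_d0.npy"); W=cloud(d,c)
    np.save(f"pics/{n}_W0.npy",W)
    ok=d>0
    z=W[...,2]; x=W[...,0];y=W[...,1]
    tab=ok&(abs(z)<.01)&(x>.35)&(x<.8)&(abs(y)<.5); print(n,'table z',np.median(z[tab]))
    m=ok&(abs(z-.182)<.006)&(x>.3)&(x<.9)&(y>0)&(y<.5)
    pts=W[m][:,:2].astype(np.float32); print(len(pts), np.median(z[m]))
    r=cv2.minAreaRect(pts); print(r, cv2.boxPoints(r))
    m=ok&(z<.022)&(z>.009)&(x>.3)&(x<.9)&(y>-.35)&(y<0)
    pts=W[m][:,:2].astype(np.float32); r=cv2.minAreaRect(pts); print('tray',len(pts),r,cv2.boxPoints(r))
    m=ok&(z<.09)&(z>.03)&(x>.4)&(x<.9)&(y>-.28)&(y<-.05)
    print('drop',len(W[m])); 
    _,l,s,cen=cv2.connectedComponentsWithStats(m.astype(np.uint8))
    for i in range(1,len(s)):
        q=W[l==i]; print(s[i],q.min(0),q.max(0))
W=np.load("pics/top_W0.npy")
for (u,v) in [(248,285),(248,292),(248,298),(248,303),(248,308),(248,312),(240,310),(256,310),(222,297)]:print(u,v,W[v,u])
E
python3 - <<'E'
import cv2
a=cv2.imread('pics/top_0.png')[160:330,160:460]; cv2.imwrite('pics/top_0z.png',cv2.resize(a,None,fx=2.6,fy=2.6,interpolation=cv2.INTER_CUBIC))
E
```

```text
top table z 0.00109162809771024
11052 0.18275452814561755
((0.5801020264625549, 0.15291427075862885), (0.18913105130195618, 0.22541700303554535), 7.741700649261475) [[0.47121575 0.2518568 ]
 [0.5015811  0.02849438]
 [0.6889883  0.05397174]
 [0.658623   0.27733415]]
tray 1717 ((0.5548120737075806, -0.16839377582073212), (0.3361208438873291, 0.5088119506835938), 89.81849670410156) [[ 2.9987499e-01 -3.3564746e-01]
 [ 8.0868435e-01 -3.3725929e-01]
 [ 8.0974913e-01 -1.1400878e-03]
 [ 3.0093980e-01  4.7174096e-04]]
drop 251
[389 217  12  13 124] [ 0.61717693 -0.17122992  0.03008671] [ 0.641642   -0.14781088  0.08174513]
[415 219  13  13 127] [ 0.61515841 -0.22518793  0.03174019] [ 0.63919956 -0.20288814  0.08206776]
scene table z 0.00010405774387189926
7255 0.18167886169706549
((0.5823250412940979, 0.15114688873291016), (0.191341832280159, 0.22449031472206116), 7.728220462799072) [[0.47242898 0.24950725]
 [0.5026172  0.02705597]
 [0.6922211  0.05278653]
 [0.6620329  0.2752378 ]]
tray 1688 ((0.4892764091491699, -0.19710731506347656), (0.23348014056682587, 0.3775023818016052), 89.3104248046875) [[ 0.29913393 -0.3115673 ]
 [ 0.6766089  -0.31611055]
 [ 0.6794189  -0.08264732]
 [ 0.3019439  -0.07810408]]
drop 574
[197 269  15  27 288] [ 0.62339275 -0.22854986  0.03001107] [ 0.64301422 -0.20403377  0.07867153]
[229 268  14  28 286] [ 0.62468718 -0.17270026  0.03011181] [ 0.64559902 -0.14907468  0.0777233 ]
248 285 [0.48739731 0.13750592 0.11127634]
248 292 [0.47357658 0.13659625 0.11407777]
248 298 [0.46174668 0.1351399  0.12251954]
248 303 [0.45206774 0.13510928 0.11903941]
248 308 [0.4425004  0.13205899 0.14258612]
248 312 [0.43508379 0.13015573 0.1567097 ]
240 310 [0.43832634 0.14658552 0.14717013]
256 310 [ 0.43791185  0.13076833 -0.00148706]
222 297 [ 0.46370615  0.20512212 -0.0017271 ]
```

View pics/top_0z.png

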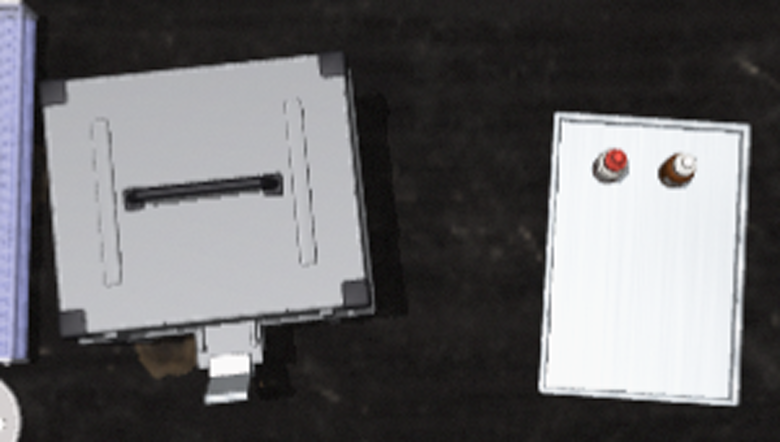

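```bash
cat >> h.py <<'E'
YAW=np.deg2rad(7.73); C0=np.array([0.5815,0.152,0.])
Rc=R.from_euler('z',YAW)
def case(x,y,z): return C0+Rc.apply([x,y,z])
def tool(pitch,yaw=np.rad2deg(YAW)):
    # pitch: deg below horizontal of tool x; tool y = left
    return R.from_euler('z',yaw,degrees=True)*R.from_euler('y',pitch,degrees=True)
def row(s,p,Rt):
    Rn=R.from_rotvec(s['ee_rot'])
    w=np.rad2deg((Rn.inv()*Rt).as_rotvec())/10
    d=Rn.inv().apply(np.asarray(p)-s['tcp_pos'])*1000
    return "turn %.2f %.2f %.2f  shift %.1f %.1f %.1f"%(*w,*d)
def show(s):
    Rn=R.from_rotvec(s['ee_rot']).as_matrix()
    c=Rc.inv().apply(s['tcp_pos']-C0)
    print('t',round(s['time'],2),'tcp',s['tcp_pos'].round(4),'case',c.round(4),'x',Rn[:,0].round(3),'y',Rn[:,1].round(3),'q',s['joint_pos'].round(3),'F',s['ft_force'].round(1),'w',round(s['grip_width'],4))
E
python3 - <<'E'
from rig import arm, viewer
from h import *
s=arm.get_state(); show(s)
print(row(s,case(-.1395,0,.22),tool(90)))
print(row(s,case(-.1395,0,.149),tool(90)))
# tray corners, rim z=.014
c=viewer.get_calibration('top');T=c['T']
K=np.array([[c['fx'],0,c['cx']],[0,c['fy'],c['cy']],[0,0,1]])
px=np.array([[555,113],[748,126],[738,403],[541,393]])/2.6+160-0.3
u=cv2.undistortPoints(px.reshape(-1,1,2),K,c['D']).reshape(-1,2)
r=np.c_[u,np.ones(4)]@T[:3,:3].T; o=T[:3,3]
P=o+r*((.014-o[2])/r[:,2])[:,None]
print(P.round(4),P.mean(0)); print([np.linalg.norm(P[i]-P[(i+1)%4]).round(4) for i in range(4)])
e=P[0]+P[1]-P[2]-P[3]; print('yaw',np.rad2deg(np.arctan2(e[1],e[0])))
E
```

```text
t 0.1 tcp [0.1677 0.6018 0.2498] case [-0.3496  0.5014  0.2498] x [-0.    -0.001 -1.   ] y [ 0.268  0.963 -0.001] q [ 1.203  0.494  1.346  0.     1.303 -0.095] F [ 0.2 -0.  -0.7] w 0.0858
turn -2.33 -0.00 0.01  shift 30.1 -377.3 391.3
turn -2.33 -0.00 0.01  shift 101.1 -377.2 391.3
[[ 0.676  -0.1158  0.014 ]
 [ 0.6697 -0.277   0.014 ]
 [ 0.4399 -0.2699  0.014 ]
 [ 0.4431 -0.1087  0.014 ]] [ 0.55719307 -0.19286454  0.014     ]
[np.float64(0.1613), np.float64(0.2299), np.float64(0.1612), np.float64(0.233)]
yaw -1.7438492650552133
```

Request:
play_rows --steps "-2.33 0 0 10 -377 391 -1;-2.33 0 0 10 -377 391 -1;-2.33 0 0 10 -377 391 -1;-2.33 0 0 10 -377 391 -1;-2.33 0 0 10 -377 391 -1;-2.33 0 0 10 -377 391 -1;-2.33 0 0 20 -377 391 -1;-2.33 0 0 30 -377 391 -1;-2.33 0 0 30 -377 391 -1;-2.33 0 0 30 -377 391 -1;-2.33 0 0 30 -377 391 -1;-2.33 0 0 30 -377 391 -1"

```text
time: 1.6
tcp_pos: [0.4426, 0.1345, 0.2202]
ee_rot: [-0.108, 1.569, 0.106]
ft_force: [-0.2, -0.6, 0.2]
grip_width: 0.0853
```

```bash
python3 - <<'E'
from rig import arm, viewer
from h import *
s=arm.get_state(); show(s)
p,d=viewer.snapshot('wrist'); cv2.imwrite("pics/w1.png",p[:,:,::-1]); np.save('pics/w1.npy',d)
c=viewer.get_calibration('wrist')
T=np.eye(4);T[:3,:3]=R.from_rotvec(s['ee_rot']).as_matrix();T[:3,3]=s['tcp_pos']
W=cloud(d,c,T@c['hand_eye']); np.save('pics/W1.npy',W)
print(row(s,case(-.1395,0,.149),tool(90)))
E
```

```text
t 1.6 tcp [0.4426 0.1345 0.2202] case [-0.14    0.0014  0.2202] x [-0.    -0.001 -1.   ] y [-0.136  0.991 -0.001] q [ 1.660e-01  3.060e-01  1.770e+00 -1.000e-03  1.066e+00 -1.540e+00] F [-0.2 -0.6  0.2] w 0.0853
turn 0.01 -0.00 0.00  shift 71.2 -1.3 0.5
```

View pics/w1.png

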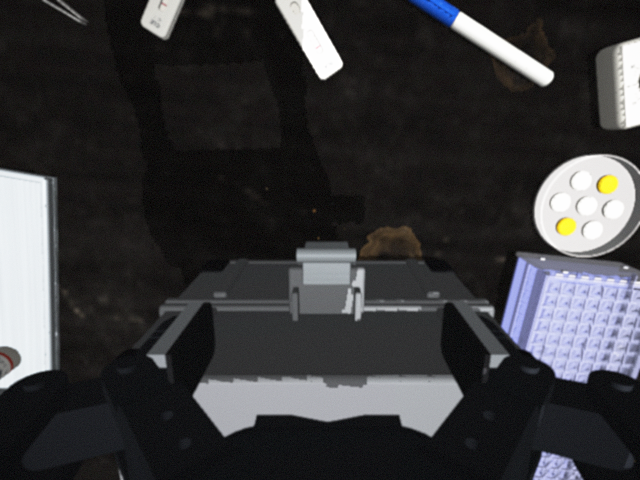

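```bash
python3 - <<'E'
from h import *
W=np.load('pics/W1.npy')
for u,v in [(326,246),(326,255),(326,262),(326,270),(300,256),(353,256),(305,270),(348,270),(297,295),(357,295),(326,300),(240,345)]:
    print(u,v,(Rc.inv().apply(W[v,u]-C0)).round(4))
E
```

```text
326 246 [-0.1362 -0.0005  0.097 ]
326 255 [-0.1504 -0.0003  0.1609]
326 262 [-0.1367 -0.0004  0.1319]
326 270 [-0.1276 -0.0004  0.1205]
300 256 [-0.1498 -0.0134  0.1607]
353 256 [-0.1496  0.0134  0.16  ]
305 270 [-0.1279 -0.0134  0.1214]
348 270 [-0.1278  0.0133  0.1211]
297 295 [-0.1113 -0.0187  0.1217]
357 295 [-0.1123  0.019   0.1239]
326 300 [-0.1036 -0.0004  0.1123]
240 345 [-0.0944 -0.0488  0.1528]
```

Request:
play_rows --steps "0 0 0 40 -1.3 -1 -1;0 0 0 70 -1.3 -1 -1;0 0 0 70 -1.3 -1 -1;0 0 0 70 -1.3 -1 0.3;0 0 0 70 -1.3 -1 1;0 0 0 70 -1.3 -1 1;0 0 0 70 -1.3 -1 1;0 0 0 70 -1.3 -1 1" --newtons 40

```text
time: 2.65
tcp_pos: [0.4418, 0.1333, 0.151]
ee_rot: [-0.107, 1.568, 0.107]
ft_force: [-3.4, 1.8, 9.9]
grip_width: 0.0287
```

```bash
python3 - <<'E'
from rig import arm, viewer
from h import *
s=arm.get_state(); show(s)
p0=np.array([-.1065,.060]); c=Rc.inv().apply(s['tcp_pos']-C0); v=c[[0,2]]-p0
r=np.hypot(*v); a0=np.arctan2(-v[0],v[1]); print(r,a0)
for t in np.arange(.1,1.51,.1):
    a=a0+t; d=p0+r*np.array([-np.sin(a),np.cos(a)])
    q=case(d[0],0.0,d[1]); print(round(t,2),row(s,q,tool(90)))
E
```

```text
t 2.65 tcp [0.4418 0.1333 0.151 ] case [-0.141   0.0002  0.151 ] x [ 0. -0. -1.] y [-0.136  0.991 -0.   ] q [ 1.640e-01  4.100e-01  1.856e+00 -1.000e-03  8.760e-01 -1.543e+00] F [-3.4  1.8  9.9] w 0.0287
0.09727397686011574 0.36223902818433307
0.1 turn 0.01 0.00 0.00  shift 3.9 -0.2 -8.9
0.2 turn 0.01 0.00 0.00  shift 8.7 -0.2 -17.4
0.3 turn 0.01 0.00 0.00  shift 14.2 -0.2 -25.3
0.4 turn 0.01 0.00 0.00  shift 20.6 -0.2 -32.7
0.5 turn 0.01 0.00 0.00  shift 27.7 -0.2 -39.4
0.6 turn 0.01 0.00 0.00  shift 35.3 -0.2 -45.3
0.7 turn 0.01 0.00 0.00  shift 43.6 -0.1 -50.5
0.8 turn 0.01 0.00 0.00  shift 52.3 -0.1 -54.8
0.9 turn 0.01 0.00 0.00  shift 61.4 -0.1 -58.2
1.0 turn 0.01 0.00 0.00  shift 70.8 -0.1 -60.7
1.1 turn 0.01 0.00 0.00  shift 80.4 -0.1 -62.2
1.2 turn 0.01 0.00 0.00  shift 90.1 -0.1 -62.8
1.3 turn 0.01 0.00 0.00  shift 99.8 -0.1 -62.4
1.4 turn 0.01 0.00 0.00  shift 109.5 -0.1 -61.0
1.5 turn 0.01 0.00 0.00  shift 118.9 -0.1 -58.7
```

Request:
play_rows --steps "0 0 0 4 0 -9 1;0 0 0 8.7 0 -17.4 1;0 0 0 14.2 0 -25.3 1;0 0 0 20.6 0 -32.7 1;0 0 0 27.7 0 -39.4 1;0 0 0 35.3 0 -45.3 1;0 0 0 35.3 0 -45.3 1"

```text
time: 3.52
tcp_pos: [0.3967, 0.1271, 0.1156]
ee_rot: [-0.107, 1.568, 0.107]
ft_force: [-1.6, 2.0, 2.9]
grip_width: 0.0291
```

```bash
python3 - <<'E'
from rig import arm, viewer
from h import *
s=arm.get_state(); show(s)
p,d=viewer.snapshot('wrist'); cv2.imwrite("pics/w2.png",p[:,:,::-1])
p0=np.array([-.1065,.060]); c=Rc.inv().apply(s['tcp_pos']-C0); v=c[[0,2]]-p0
r=np.hypot(*v); a0=np.arctan2(-v[0],v[1]); print(r,a0)
E
```

```text
t 3.52 tcp [0.3967 0.1271 0.1156] case [-0.1865  0.0002  0.1156] x [ 0. -0. -1.] y [-0.136  0.991 -0.   ] q [ 1.670e-01  4.300e-01  1.995e+00 -1.000e-03  7.170e-01 -1.540e+00] F [-1.6  2.   2.9] w 0.0291
0.0974048738092452 0.9629911668348488
```

View pics/w2.png

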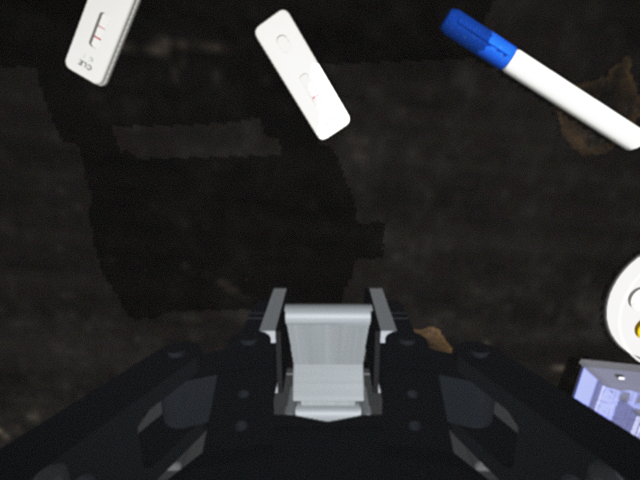

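Lever is held between the pads (285–370, 305–415) and tilting with them. Continuing.

Request:
play_rows --steps "0 0 0 8 0 -5.2 1;0 0 0 17 0 -9.5 1;0 0 0 26 0 -13 1;0 0 0 35.5 0 -15.4 1;0 0 0 45 0 -17 1;0 0 0 55 0 -17.5 1;0 0 0 64.5 0 -17 1;0 0 0 74 0 -15.7 1;0 0 0 74 0 -15.7 1"

```text
time: 4.7
tcp_pos: [0.3811, 0.125, 0.0411]
ee_rot: [-0.107, 1.569, 0.107]
ft_force: [-2.3, 2.1, 1.2]
grip_width: 0.0287
```

```bash
python3 - <<'E'
from rig import arm, viewer
from h import *
s=arm.get_state(); show(s)
p,d=viewer.snapshot('wrist'); cv2.imwrite("pics/w3.png",p[:,:,::-1])
p,d=viewer.snapshot('top'); cv2.imwrite("pics/t3.png",cv2.resize(p[160:330,160:460,::-1],None,fx=2.6,fy=2.6))
E
```

```text
t 4.7 tcp [0.3811 0.125  0.0411] case [-2.022e-01  2.000e-04  4.110e-02] x [-0.001 -0.001 -1.   ] y [-0.136  0.991 -0.   ] q [ 1.680e-01  5.860e-01  2.091e+00 -1.000e-03  4.660e-01 -1.538e+00] F [-2.3  2.1  1.2] w 0.0287
```

View pics/w3.png

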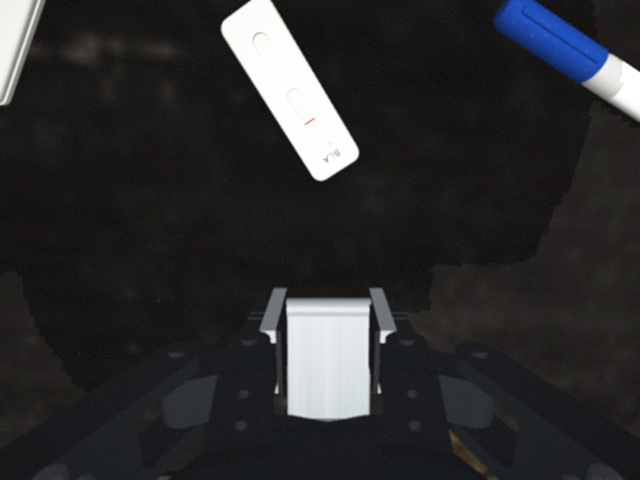

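Request:
play_rows --steps "0 0 0 0 0 0 -1;0 0 0 0 0 0 -1;0 0 0 0 0 0 -1;0 0 0 0 0 0 -1;0 0 0 -50 0 0 -1;0 0 0 -100 0 0 -1;0 0 0 -120 0 0 -1;0 -1 0 -120 0 10 -1;0 -2 0 -120 0 20 -1;0 -3 0 -120 0 30 -1;0 -3 0 -120 0 30 -1"

```text
time: 6.18
tcp_pos: [0.4121, 0.1324, 0.1748]
ee_rot: [-0.077, 1.065, 0.118]
ft_force: [-0.1, -0.1, -0.7]
grip_width: 0.085
```

```bash
python3 - <<'E'
from rig import arm, viewer
from h import *
s=arm.get_state(); show(s)
p,d=viewer.snapshot('wrist'); cv2.imwrite("pics/w4.png",p[:,:,::-1])
c=viewer.get_calibration('wrist')
T=np.eye(4);T[:3,:3]=R.from_rotvec(s['ee_rot']).as_matrix();T[:3,3]=s['tcp_pos']
W=cloud(d,c,T@c['hand_eye']);np.save('pics/W4.npy',W)
q=s['joint_pos']
D=[(.494,1.346,1.303,.1677,.6018,.2498),(.306,1.77,1.066,.4426,.1345,.2202),(.410,1.856,.876,.4418,.1333,.151),(.43,1.995,.717,.3967,.1271,.1156),(.586,2.091,.466,.3811,.125,.0411),(q[1],q[2],q[4],*s['tcp_pos'])]
D=np.array(D); q1=np.array([1.203,.166,.164,.167,.168,q[0]])
lat=-np.sin(q1)*D[:,3]+np.cos(q1)*D[:,4]; r=np.cos(q1)*D[:,3]+np.sin(q1)*D[:,4]
print('lat',lat)
A=np.cumsum(D[:,:3],1)
M=[];b=[]
for a,rr,z in zip(A,r,D[:,5]):
    M.append([1,0,*np.sin(a)]);b.append(rr);M.append([0,1,*np.cos(a)]);b.append(z)
x,res,rk,sv=np.linalg.lstsq(np.array(M),np.array(b),rcond=None);print('a,h,L1,L2,L3',x,res,rk,sv)
E
```

```text
t 6.17 tcp [0.4121 0.1324 0.1748] case [-0.1705  0.0033  0.1748] x [ 0.479  0.059 -0.876] y [-0.134  0.991 -0.006] q [ 0.2    0.258  2.268 -0.318  0.12  -1.2  ] F [-0.1 -0.1 -0.7] w 0.085
lat [0.05989866 0.05951648 0.05938055 0.05939038 0.05951609 0.04776139]
a,h,L1,L2,L3 [-0.02049467  0.17539322  0.50455535  0.367005    0.24495328] [0.00561868] 5 [4.41289269 3.17371301 0.59314702 0.26898432 0.17247555]
```

View pics/w4.png

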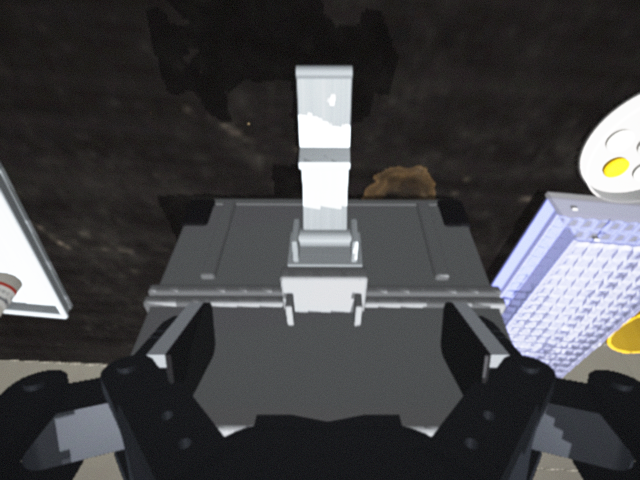

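```bash
python3 - <<'E'
from rig import arm, viewer
from h import *
s=arm.get_state()
W=np.load('pics/W4.npy')
for u,v in [(285,285),(325,280),(325,285),(325,300),(364,285),(325,305),(325,70),(325,330),(324,150)]:
    print(u,v,(Rc.inv().apply(W[v,u]-C0)).round(4))
print(row(s,case(-.1425,0,.172),tool(67)))
print(row(s,case(-.1188,0,.116),tool(67)))
E
```

```text
285 285 [-0.1199 -0.0222  0.1131]
325 280 [-0.1239  0.0006  0.1126]
325 285 [-0.12    0.0006  0.113 ]
325 300 [-0.1067  0.0006  0.1137]
364 285 [-0.1193  0.023   0.1124]
325 305 [-0.1013  0.0005  0.1134]
325 70 [-0.2133  0.0004  0.0433]
325 330 [-0.0945  0.0006  0.1265]
324 150 [-0.1715 -0.0003  0.0534]
turn 0.01 0.59 0.03  shift 15.8 -3.4 21.8
turn 0.01 0.59 0.03  shift 76.2 -3.1 15.5
```

Request:
play_rows --steps "0 0.3 0 8 -3.4 11 -1;0 0.6 0 16 -3.4 22 -1;0 0.6 0 16 -3.4 22 -1;0 0.6 0 16 -3.4 22 -1"

```text
time: 6.72
tcp_pos: [0.4402, 0.1329, 0.1717]
ee_rot: [-0.084, 1.169, 0.115]
ft_force: [-0.3, 0.9, 0.3]
grip_width: 0.0855
```

```bash
python3 - <<'E'
from rig import arm, viewer
from h import *
s=arm.get_state(); show(s)
print(row(s,case(-.1188,0,.118),tool(67)))
E
```

```text
t 6.72 tcp [0.4402 0.1329 0.1717] case [-1.426e-01  1.000e-04  1.717e-01] x [ 0.386  0.047 -0.921] y [-0.134  0.991 -0.006] q [ 0.179  0.285  2.133 -0.07   0.325 -1.465] F [-0.3  0.9  0.3] w 0.0855
turn 0.01 -0.01 0.03  shift 58.7 0.3 1.0
```

Request:
play_rows --steps "0 0 0 25 0.3 1 -1;0 0 0 50 0.3 1 -1;0 0 0 58 0.3 1 -1;0 0 0 58 0.3 1 -1;0 0 0 58 0.3 1 0;0 0 0 58 0.3 1 1;0 0 0 58 0.3 1 1;0 0 0 58 0.3 1 1" --newtons 50

```text
time: 7.72
tcp_pos: [0.4634, 0.1363, 0.1195]
ee_rot: [-0.084, 1.167, 0.116]
ft_force: [-7.7, 5.5, 16.8]
grip_width: 0.0488
```

```bash
cat >> h.py <<'E'
def arc(s,ts,pitches):
    ph=np.array([.0925,.100]); c=Rc.inv().apply(s['tcp_pos']-C0); v=c[[0,2]]-ph
    r=np.hypot(*v); a0=np.arctan2(v[1],-v[0]); print('lid r,a',r,a0)
    for t,p in zip(ts,pitches):
        a=a0+t; d=ph+r*np.array([-np.cos(a),np.sin(a)])
        print(round(t,2),row(s,case(d[0],c[1],d[1]),tool(p)))
E
python3 - <<'E'
from rig import arm, viewer
from h import *
s=arm.get_state(); show(s)
p,d=viewer.snapshot('wrist'); cv2.imwrite("pics/w5.png",p[:,:,::-1])
ts=np.arange(.1,1.46,.1); arc(s,ts,[67]*len(ts))
E
```

```text
t 7.72 tcp [0.4634 0.1363 0.1195] case [-0.1192  0.0004  0.1195] x [ 0.388  0.048 -0.921] y [-0.134  0.991 -0.005] q [ 0.176  0.433  2.143 -0.129  0.166 -1.408] F [-7.7  5.5 16.8] w 0.0488
lid r,a 0.21257581095915679 0.09190744494455788
0.1 turn 0.01 -0.00 0.03  shift -18.2 -0.1 11.0
0.2 turn 0.01 -0.00 0.03  shift -35.2 -0.2 23.7
0.3 turn 0.01 -0.00 0.03  shift -50.8 -0.3 38.1
0.4 turn 0.01 -0.00 0.03  shift -65.0 -0.4 54.0
0.5 turn 0.01 -0.00 0.03  shift -77.5 -0.5 71.2
0.6 turn 0.01 -0.00 0.03  shift -88.2 -0.6 89.5
0.7 turn 0.01 -0.00 0.03  shift -97.0 -0.7 108.9
0.8 turn 0.01 -0.00 0.03  shift -103.8 -0.8 129.0
0.9 turn 0.01 -0.00 0.03  shift -108.6 -0.9 149.7
1.0 turn 0.01 -0.00 0.03  shift -111.3 -0.9 170.8
1.1 turn 0.01 -0.00 0.03  shift -111.9 -1.0 192.0
1.2 turn 0.01 -0.00 0.03  shift -110.4 -1.0 213.2
1.3 turn 0.01 -0.00 0.03  shift -106.7 -1.0 234.1
1.4 turn 0.01 -0.00 0.03  shift -101.0 -1.0 254.6
```

View pics/w5.png

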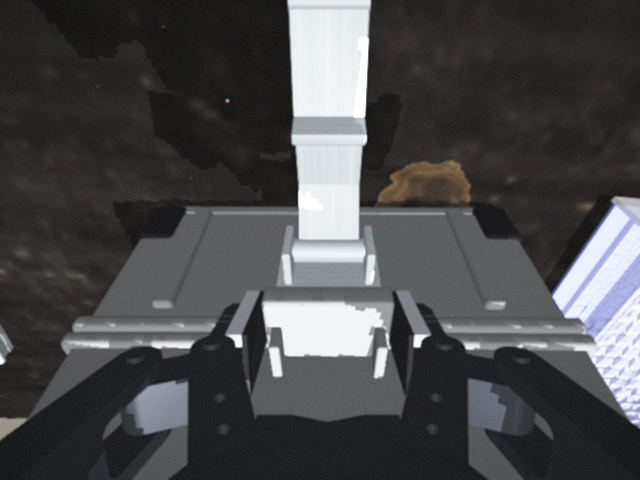

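Lip is between the pads (265–395, 290–360). Lifting.

Request:
play_rows --steps "0 0 0 -9.5 0 5.2 1;0 0 0 -18.2 0 11 1;0 0 0 -27 0 17 1;0 0 0 -35.2 0 23.7 1;0 0 0 -43 0 31 1;0 0 0 -50.8 0 38 1;0 0 0 -58 0 46 1;0 0 0 -65 0 54 1;0 0 0 -71.5 0 62.5 1;0 0 0 -77.5 0 71.2 1;0 0 0 -77.5 0 71.2 1"

```text
time: 9.15
tcp_pos: [0.4986, 0.1415, 0.2195]
ee_rot: [-0.085, 1.167, 0.116]
ft_force: [4.1, -4.9, -4.0]
grip_width: 0.0478
```

```bash
python3 - <<'E'
from rig import arm, viewer
from h import *
s=arm.get_state(); show(s)
p,d=viewer.snapshot('wrist'); cv2.imwrite("pics/w6.png",p[:,:,::-1])
ts=np.arange(.1,1.06,.1); arc(s,ts,[67]*len(ts))
E
```

```text
t 9.15 tcp [0.4986 0.1415 0.2195] case [-0.0835  0.0007  0.2195] x [ 0.388  0.047 -0.92 ] y [-0.135  0.991 -0.006] q [ 0.174  0.258  1.948 -0.041  0.534 -1.503] F [ 4.1 -4.9 -4. ] w 0.0478
lid r,a 0.212759381361777 0.5963635360736705
0.1 turn 0.02 0.00 0.03  shift -10.6 -0.1 18.4
0.2 turn 0.02 0.00 0.03  shift -19.3 -0.2 37.8
0.3 turn 0.02 0.00 0.03  shift -26.1 -0.3 58.0
0.4 turn 0.02 0.00 0.03  shift -30.8 -0.4 78.7
0.5 turn 0.02 0.00 0.03  shift -33.4 -0.5 99.8
0.6 turn 0.02 0.00 0.03  shift -33.8 -0.5 121.1
0.7 turn 0.02 0.00 0.03  shift -32.2 -0.6 142.3
0.8 turn 0.02 0.00 0.03  shift -28.4 -0.6 163.2
0.9 turn 0.02 0.00 0.03  shift -22.6 -0.7 183.7
1.0 turn 0.02 0.00 0.03  shift -14.8 -0.7 203.5
```

View pics/w6.png

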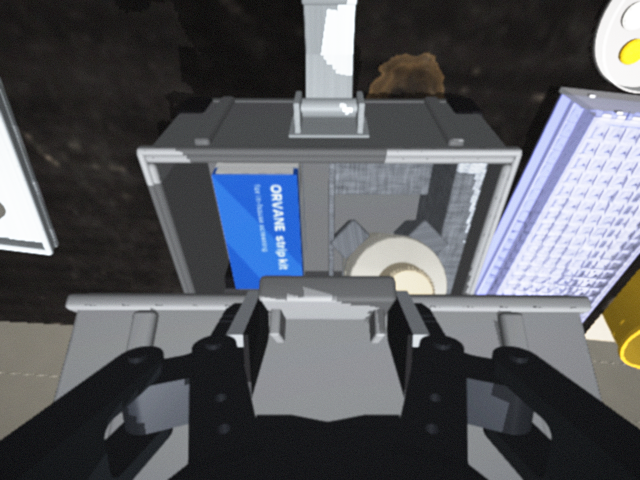

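Lid is lifting (about 0.5 rad), lip still held; bottle cap visible at (410,275). Continuing.

Request:
play_rows --steps "0 0 0 -10.6 0 18.4 1;0 0 0 -19.3 0 37.8 1;0 0 0 -26.1 0 58 1;0 0 0 -30.8 0 78.7 1;0 0 0 -33.4 0 99.8 1;0 0 0 -33.8 0 121 1;0 0 0 -32.2 0 142 1;0 0 0 -28.4 0 163 1;0 0 0 -22.6 0 183.7 1;0 0 0 -22.6 0 183.7 1"

```text
time: 10.45
tcp_pos: [0.6595, 0.1634, 0.3141]
ee_rot: [-0.085, 1.162, 0.115]
ft_force: [0.8, -6.8, 14.2]
grip_width: 0.0413
```

```bash
python3 - <<'E'
from rig import arm, viewer
from h import *
s=arm.get_state(); show(s); arc(s,[.1,.2],[67,67])
p,d=viewer.snapshot('wrist'); cv2.imwrite("pics/w7.png",p[:,:,::-1])
E
```

```text
t 10.45 tcp [0.6595 0.1634 0.3141] case [0.0788 0.0008 0.3141] x [ 0.393  0.047 -0.919] y [-0.135  0.991 -0.007] q [ 0.163  0.359  1.465 -0.022  0.911 -1.534] F [ 0.8 -6.8 14.2] w 0.0413
lid r,a 0.21457421387170303 1.5070617920931533
0.1 turn 0.02 0.03 0.04  shift 8.2 -0.0 19.8
0.2 turn 0.02 0.03 0.04  shift 18.4 0.0 38.7
```

View pics/w7.png

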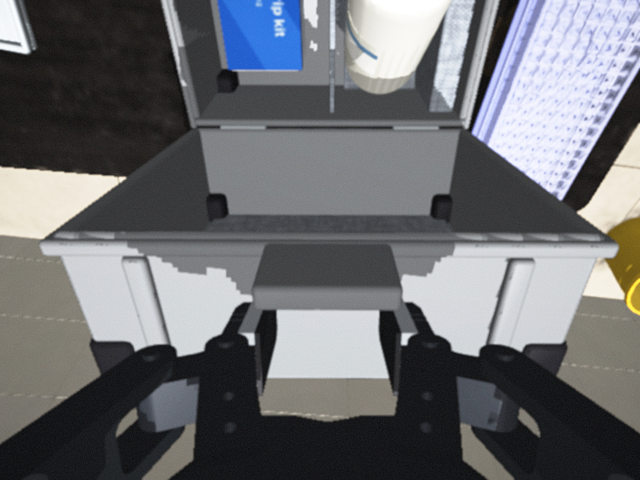

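Fingers closed to 41 mm: they slid to the back of the lip. Opening to let the lid fall back.

Request:
play_rows --steps "0 0 0 0 0 0 -1;0 0 0 0 0 0 -1;0 0 0 0 0 0 -1;0 0 0 0 0 0 -1;0 0 0 0 0 0 -1;0 0 0 0 0 0 -1"

```text
time: 11.25
tcp_pos: [0.6589, 0.1633, 0.3141]
ee_rot: [-0.085, 1.162, 0.115]
ft_force: [-0.1, 0.5, 0.4]
grip_width: 0.0855
```

```bash
python3 - <<'E'
from rig import arm, viewer
from h import *
s=arm.get_state(); show(s)
p,d=viewer.snapshot('wrist'); cv2.imwrite("pics/w8.png",p[:,:,::-1])
p2,d=viewer.snapshot('scene'); cv2.imwrite("pics/s8.png",p2[:,:,::-1])
cv2.imwrite("pics/b8.png",np.hstack([cv2.resize(a,(400,300)) for a in (p,p2)])[:,:,::-1])
E
```

```text
t 11.25 tcp [0.6589 0.1633 0.3141] case [0.0783 0.0008 0.3141] x [ 0.392  0.047 -0.919] y [-0.135  0.991 -0.007] q [ 0.163  0.359  1.466 -0.022  0.911 -1.534] F [-0.1  0.5  0.4] w 0.0855
```

View pics/b8.png

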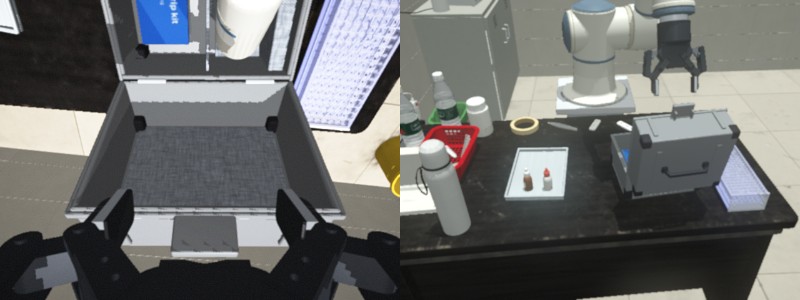

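```bash
python3 - <<'E'
from rig import arm, viewer
from h import *
s=arm.get_state()
print(row(s,case(-.10,.045,.32),tool(67)))
E
```

```text
turn 0.02 0.03 0.04  shift -76.1 44.2 -161.3
```

Request:
play_rows --steps "0 0 0 -60 0 0 -1;0 0 0 -80 20 -60 -1;0 0 0 -76 44 -120 -1;0 0 0 -76 44 -161 -1;0 0 0 -76 44 -161 -1;0 0 0 -76 44 -161 -1"

```text
time: 12.1
tcp_pos: [0.4775, 0.1831, 0.3208]
ee_rot: [-0.085, 1.161, 0.116]
ft_force: [0.3, 0.9, 0.1]
grip_width: 0.0852
```

```bash
python3 - <<'E'
from rig import arm, viewer
from h import *
s=arm.get_state(); show(s)
p,d=viewer.snapshot('wrist'); cv2.imwrite("pics/w9.png",p[:,:,::-1])
c=viewer.get_calibration('wrist')
T=np.eye(4);T[:3,:3]=R.from_rotvec(s['ee_rot']).as_matrix();T[:3,3]=s['tcp_pos']
W=cloud(d,c,T@c['hand_eye']);np.save('pics/W9.npy',W)
p2,d2=viewer.snapshot('top'); cv2.imwrite("pics/t9.png",p2[:,:,::-1])
np.save('pics/T9.npy',cloud(d2,viewer.get_calibration('top')))
cv2.imwrite("pics/t9z.png",cv2.resize(p2[130:330,160:360,::-1],(600,600),interpolation=cv2.INTER_CUBIC))
E
```

```text
t 12.1 tcp [0.4775 0.1831 0.3208] case [-0.0988  0.0449  0.3208] x [ 0.394  0.047 -0.918] y [-0.135  0.991 -0.007] q [ 0.292  0.106  1.804 -0.092  0.832 -1.368] F [0.3 0.9 0.1] w 0.0852
```

View pics/w9.png

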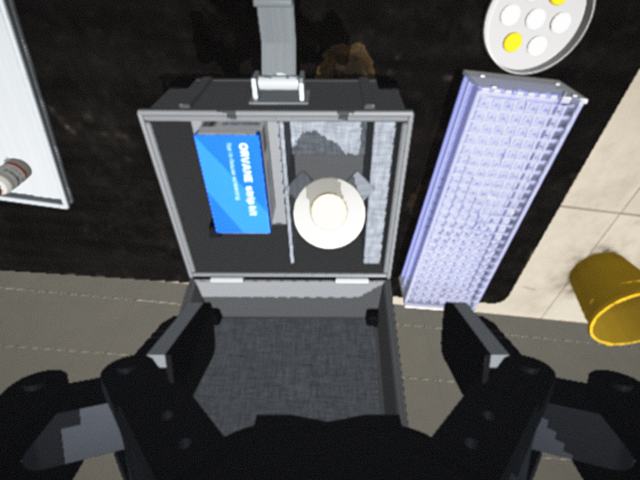

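View pics/t9z.png

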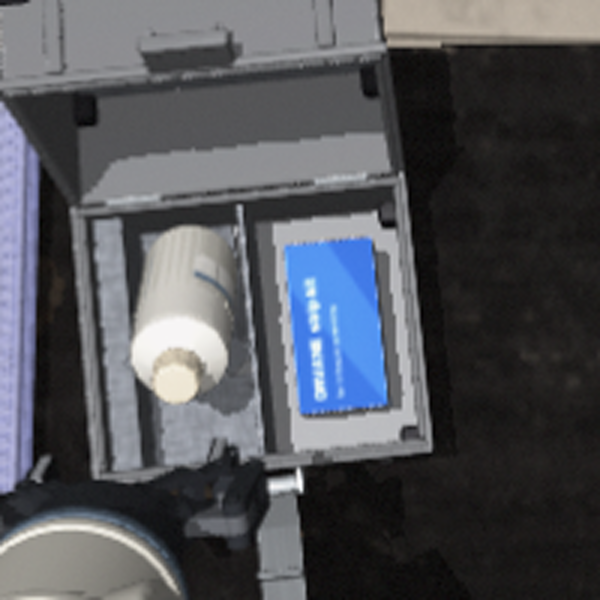

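```bash
python3 - <<'E'
from h import *
from scipy.optimize import least_squares
W=np.load('pics/W9.npy'); Q=Rc.inv().apply((W-C0).reshape(-1,3)).reshape(W.shape)
for u,v in [(330,211),(330,200),(330,222),(320,211),(340,211),(330,235),(310,180),(350,235),(300,211),(359,211),(330,244)]: print(u,v,Q[v,u].round(4))
B=Q[175:252,290:370].reshape(-1,3)
T=np.load('pics/T9.npy'); TQ=Rc.inv().apply((T-C0).reshape(-1,3)).reshape(T.shape)
t=TQ[205:265,203:240].reshape(-1,3)
# local axial coordinate with nominal axis
a=np.array([-np.sin(np.deg2rad(36)),0,np.cos(np.deg2rad(36))])
cap=Q[211-8:211+9,330-8:330+9].reshape(-1,3); print('cap top axial',np.median(cap@a), cap.mean(0))
# body cylinder fit from top cam
for name,P in (('wrist',B),('top',t)):
    h=P@a; print(name,len(P),np.percentile(h,[0,5,50,95,100]).round(4))
top=np.median(cap@a); base=top-.164
P=np.vstack([B,t]); h=P@a-base
m=(h>.02)&(h<.108)&(P[:,2]>.03); P=P[m]; print(len(P))
def f(x):
    d=np.array([x[2],x[3],1]);d/=np.linalg.norm(d); o=np.array([x[0],x[1],.1])
    return np.linalg.norm(np.cross(P-o,d),axis=1)-.032
r=least_squares(f,[-.0,.045,-.727,0],loss='soft_l1',f_scale=.002); x=r.x
d=np.array([x[2],x[3],1]);d/=np.linalg.norm(d)
print('axis pt z.1',x[:2].round(4),'dir',d.round(4),'lean',np.rad2deg(np.arccos(d[2])).round(2),'res',np.median(abs(f(x))))
o=np.array([x[0],x[1],.1]); k=(top-o@a)/(d@a); print('cap top centre on axis',(o+k*d).round(4),'bottom',(o+(k-.164)*d).round(4))
E
```

```text
330 211 [-0.0417  0.045   0.1615]
330 200 [-0.0487  0.0449  0.1566]
330 222 [-0.0355  0.045   0.1675]
320 211 [-0.0421  0.0372  0.1621]
340 211 [-0.0421  0.0528  0.1621]
330 235 [-0.0113  0.0451  0.1532]
310 180 [-0.0232  0.0255  0.0819]
350 235 [-0.0089  0.0623  0.15  ]
300 211 [-0.0248  0.0193  0.1372]
359 211 [-0.0245  0.07    0.1365]
330 244 [-0.0011  0.0451  0.1528]
cap top axial 0.15588926955091964 [-0.04269189  0.04495604  0.16297283]
wrist 6160 [-0.0306 -0.006   0.1242  0.1562  0.4545]
top 2220 [-0.0464 -0.013   0.0796  0.1545  1.1346]
2258
axis pt z.1 [-0.022   0.0434] dir [-0.885  -0.0949  0.4558] lean 62.88 res 0.005888188295752161
cap top centre on axis [-0.0838  0.0368  0.1318] bottom [0.0613 0.0523 0.0571]
```

```bash
python3 - <<'E'
from rig import arm, viewer
from h import *
s=arm.get_state()
print(row(s,case(-.0745,.045,.206),tool(54)))
E
```

```text
turn 0.02 -1.27 0.03  shift 114.8 1.1 -23.5
```

Request:
play_rows --steps "0 -0.4 0 30 1 -6 -1;0 -0.8 0 60 1 -14 -1;0 -1.27 0 90 1 -20 -1;0 -1.27 0 115 1 -23.5 -1;0 -1.27 0 115 1 -23.5 -1;0 -1.27 0 115 1 -23.5 -1"

```text
time: 12.95
tcp_pos: [0.5027, 0.1864, 0.2066]
ee_rot: [-0.069, 0.939, 0.12]
ft_force: [-0.6, -0.2, 0.4]
grip_width: 0.0853
```

```bash
python3 - <<'E'
from rig import arm, viewer
from h import *
s=arm.get_state(); show(s)
p,d=viewer.snapshot('wrist'); cv2.imwrite("pics/w10.png",p[:,:,::-1])
c=viewer.get_calibration('wrist')
T=np.eye(4);T[:3,:3]=R.from_rotvec(s['ee_rot']).as_matrix();T[:3,3]=s['tcp_pos']
W=cloud(d,c,T@c['hand_eye']);np.save('pics/W10.npy',W)
# tool-frame cloud
P=cloud(d,c,c['hand_eye']);np.save('pics/P10.npy',P)
for v in range(210,340,8): print(v,P[v,327].round(4), (Rc.inv().apply(W[v,327]-C0)).round(4))
E
```

```text
t 12.95 tcp [0.5027 0.1864 0.2066] case [-0.0735  0.0447  0.2066] x [ 0.585  0.073 -0.808] y [-0.133  0.991 -0.007] q [ 0.307  0.307  2.095 -0.741  0.159 -0.7  ] F [-0.6 -0.2  0.4] w 0.0853
210 [ 0.088  -0.0011 -0.0271] [-0.0435  0.0429  0.1195]
218 [ 0.0832 -0.0011 -0.0235] [-0.0435  0.0429  0.1255]
226 [ 0.0819 -0.0011 -0.0192] [-0.0408  0.0429  0.129 ]
234 [ 0.075  -0.0011 -0.0164] [-0.0426  0.043   0.1363]
242 [ 0.0614 -0.0011 -0.0158] [-0.0501  0.0431  0.1476]
250 [ 0.0552 -0.0011 -0.0135] [-0.0519  0.0431  0.154 ]
258 [ 0.0543 -0.0011 -0.0096] [-0.0493  0.0432  0.157 ]
266 [ 0.054  -0.0011 -0.0056] [-0.0462  0.0432  0.1596]
274 [ 0.0551 -0.0011 -0.001 ] [-0.0418  0.0432  0.1615]
282 [ 0.0524 -0.0011  0.0023] [-0.0408  0.0432  0.1656]
290 [ 0.0548 -0.0011  0.0076] [-0.0351  0.0432  0.1667]
298 [ 0.0539 -0.0011  0.0116] [-0.0324  0.0432  0.1698]
306 [ 0.1785 -0.0013  0.0751] [0.0923 0.0425 0.1066]
314 [ 0.194  -0.0013  0.0905] [0.1139 0.0425 0.1031]
322 [ 0.2126 -0.0013  0.1083] [0.1393 0.0424 0.0985]
330 [-0.1248 -0.001  -0.0689] [-0.2026  0.0442  0.2668]
338 [ 0.224  -0.0013  0.1323] [0.1653 0.0424 0.1035]
```

View pics/w10.png

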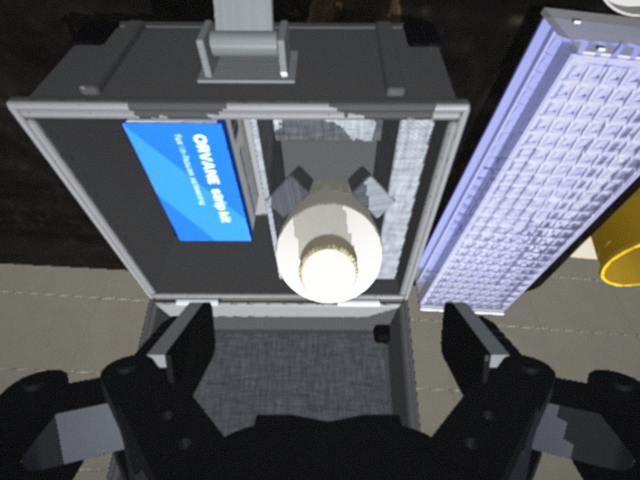

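Request:
play_rows --steps "0 0.3 0 0 0 -1 -1;0 0.6 0 0 0 -1 -1;0 0.6 0 20 0 -1 -1;0 0.6 0 40 0 -1 -1;0 0.6 0 56 0 -1 -1;0 0.6 0 56 0 -1 -1;0 0.6 0 56 0 -1 -1"

```text
time: 13.88
tcp_pos: [0.5345, 0.1905, 0.1617]
ee_rot: [-0.076, 1.042, 0.118]
ft_force: [-0.3, -0.0, 0.8]
grip_width: 0.0853
```

```bash
python3 - <<'E'
from rig import arm, viewer
from h import *
s=arm.get_state(); show(s)
p,d=viewer.snapshot('wrist'); cv2.imwrite("pics/w11.png",p[:,:,::-1])
c=viewer.get_calibration('wrist')
P=cloud(d,c,c['hand_eye'])
for v in range(250,360,8): print(v,P[v,327].round(4))
E
```

```text
t 13.88 tcp [0.5345 0.1905 0.1617] case [-0.0414  0.0444  0.1617] x [ 0.499  0.061 -0.865] y [-0.133  0.991 -0.007] q [ 0.282  0.42   1.998 -0.379  0.217 -1.075] F [-0.3 -0.   0.8] w 0.0853
250 [ 0.0319 -0.0011 -0.0208]
258 [ 0.0285 -0.0011 -0.0183]
266 [ 0.0287 -0.0011 -0.0146]
274 [ 0.0223 -0.0011 -0.0135]
282 [ 0.0127 -0.0011 -0.0138]
290 [ 0.0031 -0.0011 -0.0146]
298 [ 0.002  -0.0011 -0.0119]
306 [ 0.0011 -0.0011 -0.0092]
314 [ 0.0004 -0.0011 -0.0064]
322 [-0.0005 -0.0011 -0.0037]
330 [-0.0004 -0.0011 -0.0004]
338 [-0.002  -0.0011  0.0018]
346 [-0.0015 -0.0011  0.0054]
354 [-0.0017 -0.0011  0.0085]
```

View pics/w11.png

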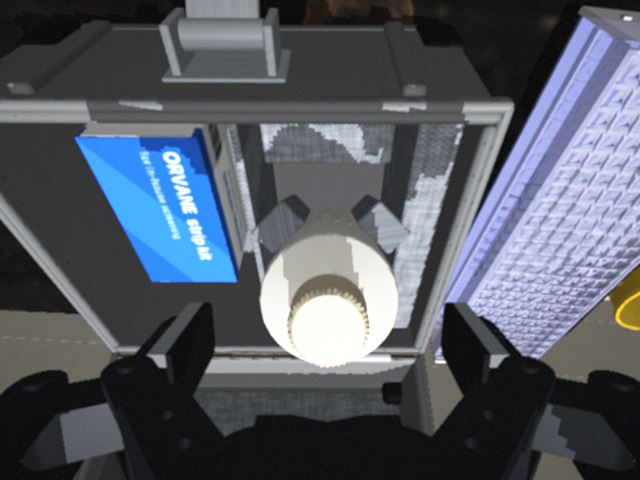

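Request:
play_rows --steps "0 0 0 4 0 1 -1;0 0 0 4 0 1 0;0 0 0 4 0 1 1;0 0 0 4 0 1 1;0 0 0 4 0 1 1;0 0 0 4 0 1 1;0 0 0 4 0 1 1" --newtons 90

```text
time: 14.8
tcp_pos: [0.537, 0.1908, 0.1593]
ee_rot: [-0.076, 1.042, 0.118]
ft_force: [-8.9, -2.0, 14.8]
grip_width: 0.0282
```

```bash
python3 - <<'E'
from rig import arm, viewer
from h import *
s=arm.get_state(); show(s)
print(row(s,s['tcp_pos']+np.array([0,0,.03]),R.from_rotvec(s['ee_rot'])))
print(row(s,s['tcp_pos']+np.array([-.02,0,.19]),R.from_rotvec(s['ee_rot'])))
E
```

```text
t 14.8 tcp [0.537  0.1908 0.1593] case [-0.0389  0.0444  0.1593] x [ 0.499  0.061 -0.864] y [-0.134  0.991 -0.007] q [ 0.281  0.428  1.995 -0.386  0.212 -1.069] F [-8.9 -2.  14.8] w 0.0282
turn 0.00 0.00 0.00  shift -25.9 -0.2 15.1
turn 0.00 0.00 0.00  shift -174.2 1.4 78.4
```

Request:
play_rows --steps "0 0 0 -6 0 3.5 1;0 0 0 -13 0 7.5 1;0 0 0 -20 0 11.5 1;0 0 0 -26 0 15 1;0 0 0 -35 0 19 1;0 0 0 -43 0 23 1;0 0 0 -52 0 27 1;0 0 0 -52 0 27 1"

```text
time: 15.8
tcp_pos: [0.5344, 0.1909, 0.2188]
ee_rot: [-0.076, 1.04, 0.118]
ft_force: [0.6, -0.5, -4.5]
grip_width: 0.0277
```

```bash
python3 - <<'E'
from rig import arm, viewer
from h import *
s=arm.get_state(); show(s)
p,d=viewer.snapshot('wrist')
p2,d2=viewer.snapshot('scene')
cv2.imwrite("pics/b12.png",np.hstack([cv2.resize(a,(400,300)) for a in (p,p2)])[:,:,::-1])
tr=R.from_euler('z',-1.74,degrees=True)
E
```

```text
t 15.8 tcp [0.5344 0.1909 0.2188] case [-0.0414  0.0449  0.2188] x [ 0.5    0.062 -0.864] y [-0.134  0.991 -0.006] q [ 0.283  0.312  1.936 -0.218  0.379 -1.242] F [ 0.6 -0.5 -4.5] w 0.0277
```

View pics/b12.png

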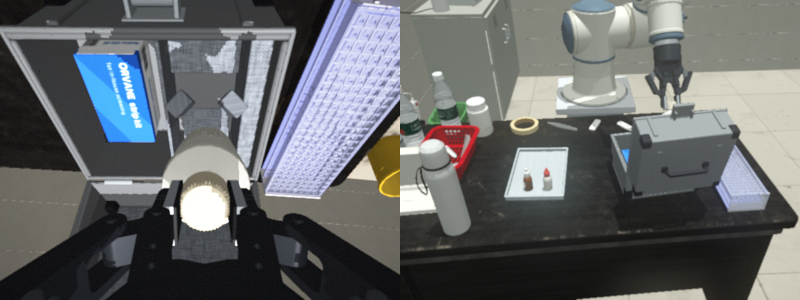

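```bash
python3 - <<'E'
from rig import arm, viewer
from h import *
s=arm.get_state()
Rn=R.from_rotvec(s['ee_rot'])
for i in (40,80,120,140): print(row(s,s['tcp_pos']+np.array([0,0,i/1000]),Rn))
print(row(s,[.522,0.0,.36],tool(78,3)))
print(row(s,[.522,-.192,.36],tool(96,0)))
E
```

```text
turn 0.00 0.00 0.00  shift -34.6 -0.3 20.1
turn 0.00 0.00 0.00  shift -69.1 -0.5 40.2
turn 0.00 0.00 0.00  shift -103.7 -0.8 60.4
turn 0.00 0.00 0.00  shift -121.0 -0.9 70.4
turn 0.45 1.82 -0.13  shift -140.7 -188.4 38.4
turn 0.77 3.62 -0.13  shift -152.5 -378.7 15.6
```

Request:
play_rows --steps "0 0 0 -34.6 0 20 1;0 0 0 -69 0 40 1;0 0 0 -104 0 60 1;0 0 0 -122 0 70 1;0 0.4 0 -126 -30 65 1;0.1 0.8 0 -130 -75 58 1;0.2 1.2 0 -135 -125 50 1;0.35 1.6 -0.1 -140 -175 42 1;0.45 2.0 -0.1 -143 -225 35 1;0.6 2.6 -0.1 -147 -275 28 1;0.7 3.2 -0.1 -150 -325 20 1;0.77 3.62 -0.13 -152.5 -365 16 1"

```text
time: 17.4
tcp_pos: [0.5205, -0.1807, 0.3594]
ee_rot: [0.001, 1.679, -0.002]
ft_force: [0.1, 0.2, -4.2]
grip_width: 0.0277
```

```bash
python3 - <<'E'
from rig import arm, viewer
from h import *
s=arm.get_state(); show(s)
print(row(s,[.522,-.192,.36],tool(96,0)))
print(row(s,[.522,-.192,.25],tool(96,0)))
E
```

```text
t 17.4 tcp [ 0.5205 -0.1807  0.3594] case [-0.1052 -0.3215  0.3594] x [-0.108 -0.001 -0.994] y [ 0.002  1.    -0.001] q [-0.417  0.35   1.288 -0.045  1.603 -1.985] F [ 0.1  0.2 -4.2] w 0.0277
turn -0.01 -0.02 0.01  shift -0.7 -11.3 1.4
turn -0.01 -0.02 0.01  shift 108.6 -11.2 13.3
```

Request:
play_rows --steps "0 0 0 20 -5 3 1;0 0 0 50 -11 7 1;0 0 0 80 -11 10 1;0 0 0 108 -11 13 1;0 0 0 108 -11 13 1;0 0 0 108 -11 13 1"

```text
time: 18.15
tcp_pos: [0.5222, -0.192, 0.2515]
ee_rot: [0.0, 1.678, -0.002]
ft_force: [1.4, 0.1, -4.3]
grip_width: 0.0276
```

```bash
python3 - <<'E'
from rig import arm, viewer
from h import *
s=arm.get_state(); show(s)
p,d=viewer.snapshot('wrist')
p2,d2=viewer.snapshot('scene'); cv2.imwrite("pics/s13z.png",cv2.resize(p2[100:340,140:340,::-1],None,fx=2.5,fy=2.5,interpolation=cv2.INTER_CUBIC))
cv2.imwrite("pics/w13.png",p[:,:,::-1])
W=cloud(d2,viewer.get_calibration('scene')); np.save('pics/S13.npy',W)
m=(W[...,2]>.06)&(W[...,2]<.24)&(abs(W[...,0]-.522)<.1)&(abs(W[...,1]+.192)<.07)
m[:, :]&=True
P=W[m]
for z in np.arange(.07,.26,.015):
    q=P[abs(P[:,2]-z)<.0075]
    if len(q)>5: print(z.round(3),len(q),'y',np.percentile(q[:,1],[2,98]).round(4),'xmax',np.percentile(q[:,0],[90,98]).round(4))
E
```

```text
t 18.15 tcp [ 0.5222 -0.192   0.2515] case [-0.1051 -0.3329  0.2515] x [-0.107 -0.001 -0.994] y [ 0.002  1.    -0.002] q [-0.433  0.442  1.44  -0.047  1.357 -1.99 ] F [ 1.4  0.1 -4.3] w 0.0276
0.085 35 y [-0.2154 -0.1614] xmax [0.5492 0.5502]
0.1 218 y [-0.2183 -0.1593] xmax [0.5507 0.5521]
0.115 239 y [-0.2181 -0.1593] xmax [0.5508 0.5521]
0.13 249 y [-0.2194 -0.159 ] xmax [0.5512 0.553 ]
0.145 250 y [-0.2204 -0.1593] xmax [0.5517 0.5531]
0.16 273 y [-0.2202 -0.1596] xmax [0.5519 0.5531]
0.175 266 y [-0.2204 -0.1599] xmax [0.5523 0.5542]
0.19 277 y [-0.2203 -0.1603] xmax [0.5524 0.5535]
0.205 291 y [-0.2208 -0.1607] xmax [0.5528 0.5542]
0.22 462 y [-0.2203 -0.1615] xmax [0.5505 0.5529]
0.235 159 y [-0.2126 -0.1732] xmax [0.5375 0.5393]
```

View pics/s13z.png

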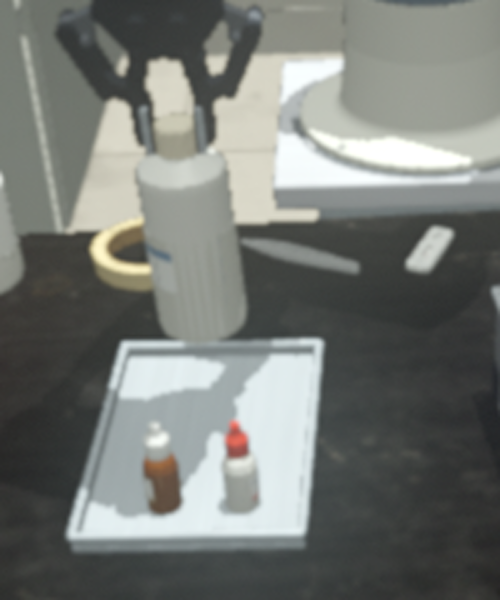

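View pics/w13.png

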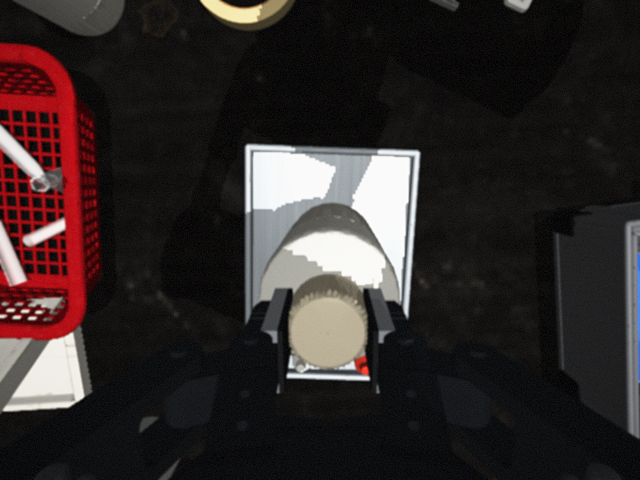

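Request:
play_rows --steps "0 -0.12 0 15 0 1.6 1;0 -0.12 0 30 0 3.2 1;0 -0.12 0 42 0 4.5 1;0 -0.12 0 54 0 5.8 1;0 -0.12 0 64 0 6.9 1;0 -0.12 0 72 0 7.8 1;0 -0.12 0 78 0 8.4 1;0 -0.12 0 80 0 8.6 1;0 -0.12 0 80 0 8.6 1"

```text
time: 19.38
tcp_pos: [0.5225, -0.1923, 0.1715]
ee_rot: [-0.0, 1.656, -0.003]
ft_force: [-0.3, 0.2, -3.8]
grip_width: 0.0279
```

```bash
python3 - <<'E'
from rig import arm, viewer
from h import *
s=arm.get_state(); show(s)
c=viewer.get_calibration('scene')
p2,d2=viewer.snapshot('scene'); cv2.imwrite("pics/s14z.png",cv2.resize(p2[150:340,160:290,::-1],None,fx=3,fy=3,interpolation=cv2.INTER_CUBIC))
W=cloud(d2,c)
m=(W[...,2]>.008)&(W[...,2]<.16)&(abs(W[...,0]-.522)<.06)&(abs(W[...,1]+.192)<.05)
P=W[m]
for z in np.arange(.01,.15,.012):
    q=P[abs(P[:,2]-z)<.006]
    if len(q)>5: print(z.round(3),len(q),'y',np.percentile(q[:,1],[2,98]).round(4),'xmax',np.percentile(q[:,0],[90,98]).round(4))
E
```

```text
t 19.38 tcp [ 0.5225 -0.1923  0.1715] case [-0.1048 -0.3332  0.1715] x [-0.085 -0.002 -0.996] y [ 0.002  1.    -0.002] q [-0.438  0.522  1.547 -0.042  1.15  -1.989] F [-0.3  0.2 -3.8] w 0.0279
0.01 68 y [-0.2171 -0.1604] xmax [0.5531 0.5559]
0.022 168 y [-0.2186 -0.1593] xmax [0.5534 0.5554]
0.034 170 y [-0.2193 -0.1591] xmax [0.5532 0.5547]
0.046 173 y [-0.219  -0.1599] xmax [0.5538 0.5549]
0.058 175 y [-0.2195 -0.1593] xmax [0.5533 0.5551]
0.07 186 y [-0.2205 -0.1598] xmax [0.5533 0.5548]
0.082 190 y [-0.2207 -0.1601] xmax [0.5533 0.5547]
0.094 193 y [-0.2209 -0.1599] xmax [0.5531 0.5558]
0.106 192 y [-0.2203 -0.1604] xmax [0.5536 0.5551]
0.118 190 y [-0.22  -0.161] xmax [0.5536 0.5548]
0.13 221 y [-0.2205 -0.1607] xmax [0.5536 0.5553]
0.142 378 y [-0.2209 -0.1628] xmax [0.5498 0.5536]
```

View pics/s14z.png

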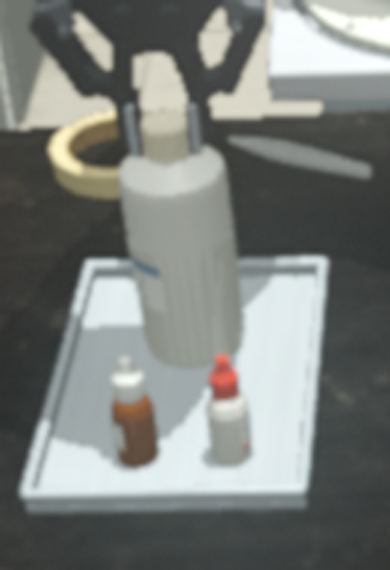

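Request:
play_rows --steps "0 0 0 1.5 0 0.1 1;0 0 0 3 0 0.2 1;0 0 0 4 0 0.3 1;0 0 0 5 0 0.4 1;0 0 0 5 0 0.4 1"

```text
time: 20.05
tcp_pos: [0.5224, -0.1923, 0.1666]
ee_rot: [-0.0, 1.656, -0.003]
ft_force: [0.5, 0.1, -4.1]
grip_width: 0.0276
```

Request:
play_rows --steps "0 0 0 1 0 0.1 1;0 0 0 1 0 0.1 1"

```text
time: 20.3
tcp_pos: [0.5225, -0.1924, 0.1657]
ee_rot: [-0.001, 1.656, -0.003]
ft_force: [-1.1, -0.1, 0.6]
grip_width: 0.0277
```

Request:
play_rows --steps "0 0 0 1 0 0.1 1;0 0 0 1 0 0.1 1"

```text
time: 20.55
tcp_pos: [0.523, -0.1926, 0.1657]
ee_rot: [-0.001, 1.655, -0.004]
ft_force: [-1.9, 0.8, 13.9]
grip_width: 0.028
```

Request:
play_rows --steps "0 0 0 0 0 0 0.3;0 0 0 0 0 0 0;0 0 0 0 0 0 -0.5;0 0 0 0 0 0 -1;0 0 0 0 0 0 -1;0 0 0 -20 0 -2 -1;0 0 0 -50 0 -5 -1;0 0 0 -100 0 -9 -1;0 0 0 -150 0 -13 -1;0 0 0 -180 0 -16 -1;0 0 0 -180 0 -16 -1"

```text
time: 21.92
tcp_pos: [0.5228, -0.1924, 0.3487]
ee_rot: [-0.002, 1.651, -0.005]
ft_force: [1.0, 0.3, -0.7]
grip_width: 0.0851
```

```bash
python3 - <<'E'
from rig import arm, viewer
from h import *
s=arm.get_state(); show(s)
c=viewer.get_calibration('scene')
p2,d2=viewer.snapshot('scene'); cv2.imwrite("pics/s15.png",p2[:,:,::-1])
p,d=viewer.snapshot('top'); cv2.imwrite("pics/t15.png",p[:,:,::-1])
W=cloud(d2,c)
m=(W[...,2]>.008)&(W[...,2]<.18)&(abs(W[...,0]-.522)<.06)&(abs(W[...,1]+.192)<.05)
P=W[m]
for z in np.arange(.01,.18,.024):
    q=P[abs(P[:,2]-z)<.006]
    if len(q)>5: print(z.round(3),len(q),'y',np.percentile(q[:,1],[2,98]).round(4),'xmax',np.percentile(q[:,0],[90,98]).round(4))
print('top z',P[:,2].max())
m=(W[...,2]>.2)&(W[...,2]<.42)&(W[...,0]>.6)&(W[...,0]<.95)&(W[...,1]>0)&(W[...,1]<.35)
Q=Rc.inv().apply(W[m]-C0)
# lid: points on outer face/top plane
A=np.c_[Q[:,[0,2]],np.ones(len(Q))]; print('lid pts',len(Q),Q.min(0),Q.max(0))
for z in np.arange(.2,.34,.02):
    q=Q[abs(Q[:,2]-z)<.005]; 
    if len(q): print(z.round(2),len(q),np.percentile(q[:,0],[5,50,95]).round(4))
E
```

```text
t 21.93 tcp [ 0.5228 -0.1924  0.3487] case [-0.1044 -0.3334  0.3487] x [-0.08  -0.005 -0.997] y [ 0.001  1.    -0.005] q [-0.438  0.352  1.312 -0.038  1.549 -2.005] F [ 1.   0.3 -0.7] w 0.0851
0.01 94 y [-0.219  -0.1587] xmax [0.5541 0.5549]
0.034 173 y [-0.219 -0.159] xmax [0.5537 0.5552]
0.058 185 y [-0.2199 -0.1592] xmax [0.5531 0.5543]
0.082 189 y [-0.2206 -0.1595] xmax [0.5522 0.5537]
0.106 197 y [-0.2202 -0.1603] xmax [0.5525 0.5535]
0.13 269 y [-0.2209 -0.1606] xmax [0.5512 0.5534]
0.154 102 y [-0.2064 -0.1769] xmax [0.5353 0.536 ]
top z 0.17043807494774144
lid pts 12687 [ 0.11236817 -0.11464439  0.20000467] [0.20818914 0.11298861 0.31373213]
0.2 412 [0.1417 0.1934 0.1963]
0.22 827 [0.1436 0.1965 0.1996]
0.24 877 [0.1512 0.2    0.2019]
0.26 969 [0.1503 0.2038 0.2057]
0.28 2664 [0.1303 0.1451 0.1661]
0.3 229 [0.1372 0.1401 0.147 ]
```

View pics/s15.png

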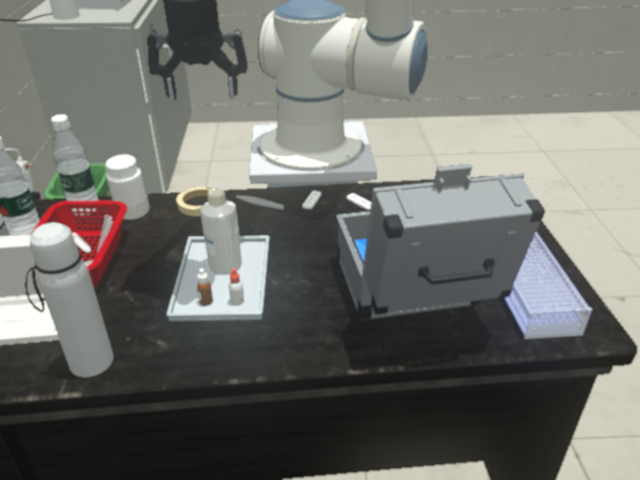

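View pics/t15.png

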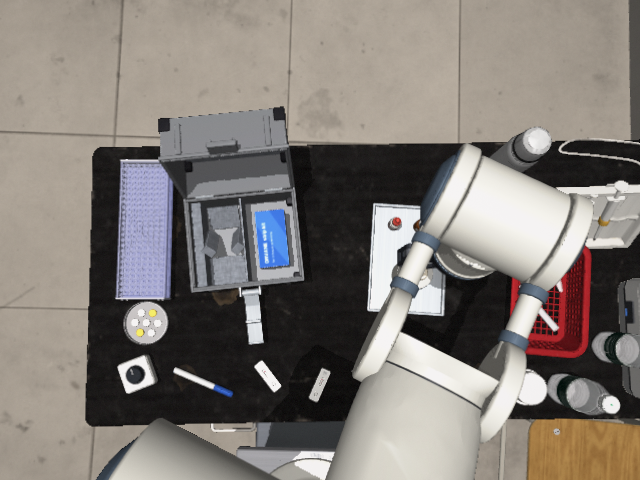

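```bash
python3 - <<'E'
from rig import arm
print(arm.get_state()['time']); print(arm.close_job())
E
```

```text
22.025
the job is handed in; nothing more can be done
None
```

The buffer bottle is standing upright on the tray floor, and I handed the job in at 22.0 s of the 66 s allowed. I swung the latch down to about 1.4 rad and lifted the lid by its lip until it fell back onto its stop. I then lifted the bottle by its cap, lowered it until the wrist force showed floor contact, let go and moved clear.

**Last checks, from the camera images before hand-in:**
- **Lid:** open at about 1.74 rad.
- **Latch lever:** still down in the top view, where I left it.
- **Bottle:** upright to about 0.02 rad, roughly 35 mm to the near side of the tray's centre and close to its middle line. The cap top is 170 mm above the desk; 168 mm is expected, and the calibration is good to about 2 mm.
- **Dropper bottles:** both standing, with no visible shift. I did not re-measure their positions at the end.
- **Gripper:** about 180 mm above where it released the cap, touching nothing.

**What did not go as planned:** near 1.4 rad of lid opening the fingers slipped off the lip to its back side. Opening them let the lid fall back to its stop, and it caused no other trouble. A fit of the bottle's full axis from the depth data was also poor, so I grasped from the measured cap top instead.

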